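Fit the red shelf marker into the shelf's marker track

TASK

Three loose shelf markers stand beside the small blue shelf section of a parcel room. Fit the red one into the dark steel track on the shelf: bring it in at the track's open end with its foot under the two lips, slide it along until it is fully home against the orange stop, and let go. Leave the yellow and the green marker standing where they are.

Things in the scene. Friction and masses are not known exactly. Their poses are not given: they have to be found in the camera images.
- red_center (a point): Loose red shelf marker, 105 to 210 g, same front and back (mm): steel foot 44 (x) x 60 (y) x 6 thick; on its middle an upright red panel 14 thick (x) x 56 long (y), white square on each face; 90 tall in all. Point: the marker's centre, 45 above its underside; x across panel, y along it, z up. Grip across the 14 mm, 0 to 20 above this point, to keep the fingers above the track's lips.
- track_mouth (a point): Middle of the track's open end, on the fixed shelf's deck, 24 mm above the table; y along the track to its closed end, x across to the parcels (x > 85, 36 high), z up. Deck is flat from y -125 and is the track's floor. Channel 52 wide, 11 high under lips; slot between lips 26; lip tops z 15. Guides 11 high flare to 76 apart at y -33. Orange stop face y 200: marker centre home at (0, 170, 45).
- yellow_center (a point): Yellow shelf marker, loose, a bystander of the red one's shape and size (90 mm tall). Point: its centre, 45 mm above its underside; x across its panel, y along it, z up.
- green_center (a point): Green shelf marker, loose, a bystander of the red one's shape and size (90 mm tall). Point: its centre, 45 mm above its underside; x across its panel, y along it, z up.
Things that resemble listed ones, but are neither listed nor needed, are in the scene too. Leave any purple look-alike of the part that bears red_center alone.

How it is judged:
By the outcome, as a careful person would: the job done as asked, in the order asked, and still so for the second after the job is handed in, with the robot touching nothing.
It also fails if it takes over 43 s, if anything falls off the work surface, if the arm or the gripper's body presses on something with over 40 N, if the wrist force passes 120 N, or if a joint passes its speed limit or range.

ROBOT

A 6-joint arm with a two-finger parallel gripper is mounted at the origin on the work surface. World frame = base frame: x ahead of the robot, y to its left, z up, the work surface at z = 0. Lengths are in m, angles in degrees, forces in N, time in s.
With the tool pointing down it reaches from about 0.4 to 0.825 m from the base axis. Payload 7 kg.
Tool frame: the origin (TCP) lies between the finger pads; the fingertips stand 14 mm ahead of it and the grasp point (between the pads) lies 5 mm behind it (r.tips_ahead is the distance from the TCP to the fingertips, in m); z points along the fingers, y is the direction in which the jaws open and shut (so a half turn about z gives the same grasp; the last joint's range is limited). The gripper opens to 88 mm and grips with 3 to 60 N. Pads are 19 mm wide; open, the fingers measure 130 mm over their backs; the gripper's body (78 mm by 193 mm) begins 47 mm behind the grasp point.
Start: joints at [-55.686, 20.546, 0.682, 0, -70.136, -16.507], TCP at [0.206, -0.643, 0.241] pointing down, gripper open.
Joint ranges: [-176.03, 176.03], [-82.01, 121.73], [-58.28, 71.71], [-173.87, 95.51], [-174.79, -0.11], [-173.66, 173.66]. Speed limits (degrees/s): [136.94, 136.94, 172.46, 180, 180, 180].

INTERFACE

Orientations are given as [roll, pitch, yaw] about the fixed x, y, z axes, in that order (R = Rz(yaw) Ry(pitch) Rx(roll)).
In Python, from plant import r gives the robot as it stands.
- The arm moves only by the tool apply_moves, never from a script. Its arguments are lists of equal length, an entry for each row: "slide": the shift along the tool's x, y, z as a fraction of full scale, a list of three; "turn": the turn, a rotation vector about the tool's x, y, z as a fraction of full scale, a list of three; "jaw": the closure, from 0 (fully open) to 1 (shut). In form: {"slide": [[dx, dy, dz], ...], "turn": [[wx, wy, wz], ...], "jaw": [jaw, ...]}. A call has 1 to 8 rows; each row shifts and turns the commanded pose from where the row before left it, along the tool's axes as they then stand; what a row does not reach is not made up. Full scale, the value 1, is 0.1 m for a shift and 1.5 rad for a turn. A row lasts 1/10 s, in which the tool goes at most 50 mm and 8.59 degrees, less where a joint would pass 70% of its speed; a pose out of reach is approached as far as the arm can. A call with a number of a shift or a turn outside -1 to 1 is refused whole. A call with a gripper value outside its range is refused whole. The fingers move at their own pace and stop on an object; "newtons" is the grip in N (left out, the last holds). Time passes only in rows, so rows that do not move let the fingers close. It gives the time, the measured TCP pose, the force and the opening at its end, in the units of the state.
- r.get_state(): the state, without advancing time (a new reading comes with each control period).
- r.capture(name): name is "scene" or "top"; returns a dict with "pixels" (400x640x3 uint8, blue, green, red), "depth" (400x640 float32, m along the optical axis (not along the pixel's ray), 0 where there is no reading), "fx", "fy", "cx", "cy" (pixels), "rvec" (rotation vector, rad) and "tvec" (3), from world to camera coordinates, as OpenCV has them. Camera axes: x right, y down, z forward; pixel columns grow to the right and rows downward; lengths in m; the calibration is good to about 2 mm. A picture is of the moment at which its call begins.
- r.close_job(): hands the job in, once; it reports no verdict.
The state is a dict: "time_s": time; "joints": joint angles; "qd": joint speeds; "joint_torque": joint torques, N m; "tcp_pos": TCP position; "eef_rot": TCP orientation; "contact_force": force on the tool from outside, world axes, zero at the start; "moment": the same for the moment, N m; "gripper_width": finger opening in m.
Only numpy, scipy, OpenCV 4.12 (cv2) and the standard library are available. Lean on these libraries where they do the work, as an engineer would, in place of code of your own. Each camera call takes 0.05 s, during which the arm holds its last target.

## Working session

There is one attempt and no reset: what is moved stays moved. The work goes in short steps, Python scripts to look and compute and a tool call to move; the robot and the scene stay as the last step left them, time stands still between calls to the robot, and variables do not carry over. Pictures are saved under pics/ and viewed, and the job is handed in when it is done.

Besides the shell and the picture viewer there is one more tool, called after "Call:" by a JSON object that holds its "api" and its "payload", one argument or row to a line. apply_moves: Moves the arm, as the interface text tells. Shift numbers are shares of 0.1 m and turn numbers shares of 1.5 rad, none past 1 either way. Its arguments: {"type":"object","properties":{"slide":{"type":"array"},"turn":{"type":"array"},"jaw":{"type":"array"},"newtons":{"type":"number"}},"required":["slide","turn","jaw"]}

```bash
ls; mkdir -p pics
python3 - <<'E'
from plant import r
import cv2,numpy as np
for n in ["scene","top"]:
    c=r.capture(n); cv2.imwrite(f"pics/{n}0.png",c["pixels"]); np.savez(f"{n}0.npz",**c)
    print(n,c["fx"],c["cx"],c["cy"],c["rvec"],c["tvec"])
print(r.get_state())
E
```

```text
pics
scene 434.89704724233735 321.14319535816855 200.6107842016065 [ 1.41928438  2.18310387 -0.88306798] [ 0.33102172 -0.27526191  1.20568464]
top 464.90479291978005 320.6137617681754 203.0197271046933 [ 2.17651919 -2.11280018  0.23359734] [-0.16253749  0.51310972  0.73295668]
{'time_s': 0.1, 'joints': array([-5.56869770e+01,  2.05874653e+01,  6.40305255e-01, -1.81748222e-02,
       -7.01360914e+01, -1.65088654e+01]), 'qd': array([ 0.01750627,  0.05827353,  0.08011733,  0.10759186,  0.07033083,
       -0.06163999]), 'joint_torque': array([-8.82161476e-04, -5.84164131e+01,  2.93751687e+01,  7.01550320e+00,
        1.01953375e-02, -4.88337776e-05]), 'tcp_pos': array([ 0.20626889, -0.6422822 ,  0.23972321]), 'eef_rot': array([ 1.79915325e+02, -7.27712608e-03, -1.62202025e+02]), 'contact_force': array([0.05500492, 0.2489964 , 0.61110182]), 'moment': array([0.01599773, 0.05302611, 0.00489719]), 'gripper_width': 0.08762099707507605}
```

View pics/scene0.png

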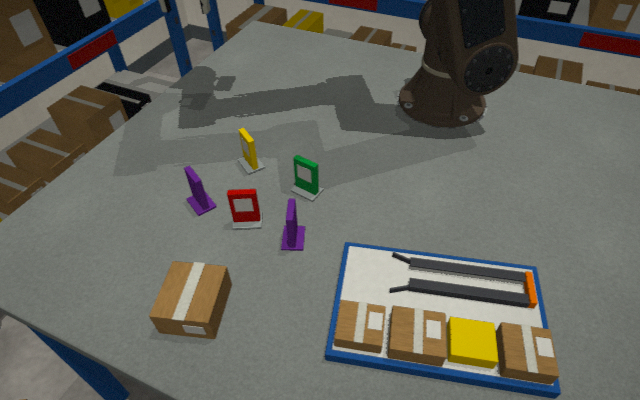

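View pics/top0.png

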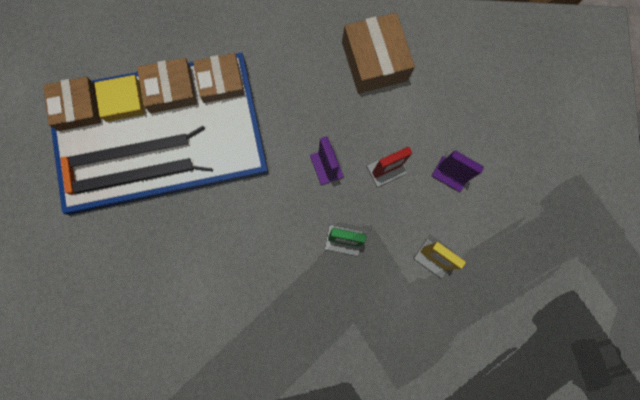

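The scene view shows red at (244,207), purple at (200,190) and (293,225), yellow at (250,150), green at (307,177), and the shelf track from (400,275) to the orange stop at (531,288). In the top view red is at (390,165), and the track runs from its mouth at (190,150) to the orange stop at (67,174).

```bash
cat > h.py <<'E'
import numpy as np,cv2
def cloud(c):
    d=c["depth"].astype(float); v,u=np.mgrid[0:400,0:640]
    P=np.stack([(u-c["cx"])/c["fx"]*d,(v-c["cy"])/c["fy"]*d,d],-1)
    R=cv2.Rodrigues(np.array(c["rvec"],float))[0]
    return (P-np.array(c["tvec"]).ravel())@R
def mask(c,name):
    h=cv2.cvtColor(c["pixels"],cv2.COLOR_BGR2HSV); H,S,V=h[...,0].astype(int),h[...,1],h[...,2]
    m={"red":((H<5)|(H>174))&(S>150)&(V>60),"orange":(H>=6)&(H<=14)&(S>190)&(V>120),"green":(H>50)&(H<80)&(S>120),
       "yellow":(H>20)&(H<32)&(S>170)&(V>60),"purple":(H>130)&(H<160)&(S>90),"dark":(V<75)}[name]
    return m
def toplane(c,uv,z):
    R=cv2.Rodrigues(np.array(c["rvec"],float))[0]; C=-R.T@np.array(c["tvec"]).ravel()
    uv=np.atleast_2d(uv); d=np.c_[(uv[:,0]-c["cx"])/c["fx"],(uv[:,1]-c["cy"])/c["fy"],np.ones(len(uv))]@R
    return C+d*((z-C[2])/d[:,2])[:,None]
E
python3 - <<'E'
from h import *
for n in ["top","scene"]:
    c=dict(np.load(n+"0.npz")); P=cloud(c)
    tb=P[300,100] if n=="top" else P[350,270]; print(n,"table",tb)
    for k in ["red","green","yellow","purple","orange"]:
        m=(mask(c,k)&(c["depth"]>0)).astype(np.uint8)
        nn,L,st,ce=cv2.connectedComponentsWithStats(m)
        for i in range(1,nn):
            if st[i,4]<40: continue
            p=P[L==i]; 
            print(k,st[i].tolist(),"z",np.percentile(p[:,2],[1,50,99]).round(3),end=" ")
            t=p[p[:,2]>(0.08 if k!="orange" else 0.03)]
            if len(t)>15:
                rr=cv2.minAreaRect(t[:,:2].astype(np.float32)*1000); print(len(t),[np.round(x,1) for x in rr],end="")
            print()
E
python3 - <<'E'
import cv2
im=cv2.imread('pics/top0.png')
cv2.imwrite('pics/t_sh.png',cv2.resize(im[40:220,30:280],None,fx=3.2,fy=3.2,interpolation=cv2.INTER_CUBIC))
cv2.imwrite('pics/t_mk.png',cv2.resize(im[120:290,300:500],None,fx=3.5,fy=3.5,interpolation=cv2.INTER_CUBIC))
E
```

```text
top table [ 0.34724146  0.22165992 -0.00332419]
red [379, 147, 33, 21, 270] z [0.086 0.089 0.092] 270 [array([ 591.3, -265.8]), array([13.7, 55.4]), np.float64(27.4)]
green [330, 229, 36, 14, 274] z [0.063 0.089 0.092] 270 [array([ 460.4, -190.1]), array([53.9, 13.5]), np.float64(80.8)]
yellow [121, 101, 21, 16, 80] z [0.032 0.046 0.052] 
yellow [100, 112, 22, 8, 89] z [0.032 0.046 0.053] 
purple [310, 137, 33, 48, 871] z [0.002 0.043 0.091] 310 [array([ 594.7, -157. ]), array([56.6, 14.7]), np.float64(21.2)]
purple [432, 151, 52, 41, 1149] z [0.002 0.047 0.091] 327 [array([ 587.6, -384.4]), array([54.5, 15.2]), np.float64(61.5)]
orange [62, 158, 10, 35, 181] z [0.038 0.041 0.044] 181 [array([552.9, 281.3]), array([61. , 10.5]), np.float64(15.2)]
scene table [ 0.82102634 -0.08557143 -0.00122969]
red [329, 0, 48, 10, 311] z [-0.096 -0.08  -0.052] 
red [68, 30, 49, 39, 681] z [-0.093 -0.067 -0.043] 
red [579, 32, 61, 24, 806] z [-0.096 -0.071 -0.045] 
red [227, 189, 33, 33, 644] z [0.008 0.058 0.092] 234 [array([ 593.4, -264.9]), array([16.7, 54.1]), np.float64(26.8)]
green [294, 155, 24, 40, 539] z [0.009 0.059 0.092] 186 [array([ 463.8, -188.7]), array([54.9, 13.6]), np.float64(80.6)]
yellow [103, 0, 40, 18, 461] z [-0.035 -0.01   0.03 ] 
yellow [282, 10, 27, 17, 176] z [-0.384 -0.32  -0.313] 
yellow [296, 12, 27, 21, 369] z [-0.409 -0.324 -0.314] 
yellow [239, 128, 19, 42, 340] z [0.007 0.068 0.092] 127 [array([ 436.5, -349.1]), array([57.7, 13.2]), np.float64(55.2)]
yellow [447, 317, 52, 52, 2210] z [0.027 0.052 0.055] 
purple [184, 166, 32, 50, 725] z [0.002 0.034 0.092] 163 [array([ 590.2, -383.7]), array([57.9, 13.3]), np.float64(60.9)]
purple [281, 198, 24, 53, 761] z [0.003 0.026 0.092] 191 [array([ 597.3, -155.2]), array([56.1, 14.2]), np.float64(22.1)]
orange [526, 272, 8, 28, 103] z [0.039 0.042 0.045] 103 [array([553.3, 280.9]), array([56.7,  9.1]), np.float64(11.0)]
```

View pics/t_sh.png

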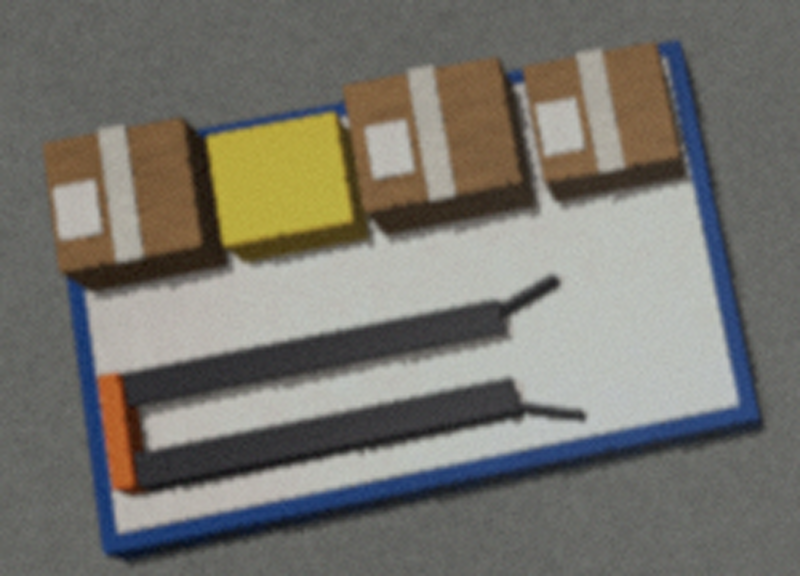

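View pics/t_mk.png

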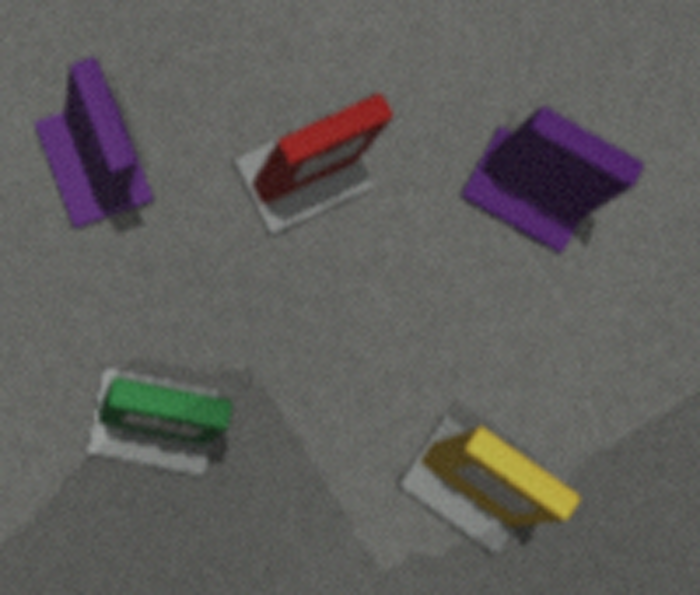

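Run:
```python
from h import *
for n in ["top","scene"]:
    c=dict(np.load(n+"0.npz")); P=cloud(c)
    V=c["pixels"].max(-1)
    reg=(P[...,0]>0.46)&(P[...,0]<0.66)&(P[...,1]>0)&(P[...,1]<0.32)
    print(n,"deck z",np.median(P[reg&(V>140)][:,2]))
    m=(mask(c,"dark")&(c["depth"]>0)&reg&(P[...,2]>0.030)&(P[...,2]<0.05)).astype(np.uint8)
    nn,L,st,ce=cv2.connectedComponentsWithStats(m)
    for i in range(1,nn):
        if st[i,4]<100: continue
        # ray-cast at lip top z=.039
        v,u=np.nonzero(L==i)
        q=toplane(c,np.c_[u,v],0.039)[:,:2]*1000
        rr=cv2.minAreaRect(q.astype(np.float32)); print(st[i].tolist(),np.median(P[L==i][:,2]),[np.round(x,1) for x in rr])
        mu=q.mean(0);w,E=np.linalg.eigh(np.cov((q-mu).T)); d=E[:,1]*np.sign(E[1,1]); 
        print("  mean",mu,"dir deg",np.degrees(np.arctan2(d[1],d[0])))
        # lip only: per-slice centre along d
        s=(q-mu)@d; t=(q-mu)@np.array([d[1],-d[0]])
        for a in range(-160,160,20):
            k=(s>=a)&(s<a+20)
            if k.sum()>4: print("   ",a,k.sum(),np.percentile(t[k],[3,97]).round(1))
    m=mask(c,"orange")&reg
    v,u=np.nonzero(m); q=toplane(c,np.c_[u,v],0.0415)[:,:2]*1000
    print("orange",q.mean(0),cv2.minAreaRect(q.astype(np.float32)))
```

```text
top deck z 0.023194041678387064
[51, 115, 49, 16, 232] 0.040351157859326414 [array([643.2, 277.9]), array([15.1, 80. ]), np.float64(17.7)]
  mean [644.06954395 275.49905066] dir deg 104.6078670374879
    -40 59 [-4.6  8. ]
    -20 56 [-4.6  3.7]
    0 59 [-4.9  4.1]
    20 56 [-4.3  4.6]
[68, 127, 144, 67, 2678] 0.03741538948132214 [array([583.2, 163.5]), array([ 79.2, 233. ]), np.float64(13.0)]
  mean [576.83973851 177.83199719] dir deg 104.29951203192186
    -140 28 [-39.4  39.3]
    -120 50 [-34.9  34.8]
    -100 237 [-30.4  31.4]
    -80 252 [-30.6  31.6]
    -60 251 [-30.5  31.9]
    -40 248 [-30.2  31.7]
    -20 253 [-30.   31.9]
    0 258 [-30.5  32.1]
    20 266 [-30.7  32.1]
    40 260 [-30.2  32.2]
    60 265 [-29.8  32.1]
    80 297 [-29.7  32.1]
    100 13 [-30.1  27.9]
orange [553.19889573 280.76443281] ((552.8439331054688, 280.6188049316406), (60.81062698364258, 9.050779342651367), 14.132834434509277)
scene deck z 0.02473574634819075
[393, 253, 133, 29, 1014] 0.03872813773540888 [array([565.2, 159.8]), array([ 23.2, 230.8]), np.float64(12.7)]
  mean [562.31667478 171.58
[... 274 characters left out ...]
60 101 [-9.3  8.3]
    80 100 [-9.2  8. ]
    100 17 [-8.3  7.6]
[390, 279, 139, 27, 1370] 0.03850106790522407 [array([611.4, 171.9]), array([ 28.2, 232.1]), np.float64(16.1)]
  mean [607.91211381 185.03157306] dir deg 105.12527760438883
    -140 13 [10.8 15.9]
    -120 29 [ 3.8 12.3]
    -100 120 [-12.    8.9]
    -80 122 [-12.2   8.9]
    -60 131 [-11.4   9.2]
    -40 129 [-11.2   9.2]
    -20 134 [-10.9  10.3]
    0 129 [-10.4  10. ]
    20 136 [-10.4  10.6]
    40 135 [-10.2  10.5]
    60 137 [-9.7 10.9]
    80 144 [-10.1  11.3]
    100 11 [-10.4   4.1]
orange [555.70524    282.36614497] ((560.4437866210938, 284.0788269042969), (72.55978393554688, 12.775468826293945), 11.260504722595215)
```

Call:
{"api": "apply_moves", "payload": {
  "slide": [
    [0, 0, 0],
    [0, 0, 0],
    [0, 0, 0],
    [0, 0, 0],
    [0, 0, 0],
    [0, 0, 0],
    [0, 0, 0],
    [0, 0, 0]
  ],
  "turn": [
    [0, 0, -0.1],
    [0, 0, -0.1],
    [0, 0, -0.1],
    [0, 0, -0.1],
    [0, 0, -0.1],
    [0, 0, -0.1],
    [0, 0, -0.1],
    [0, 0, -0.1]
  ],
  "jaw": [0, 0, 0, 0, 0, 0, 0, 0]
}}

```text
time_s: 0.9
tcp_pos: [0.2063, -0.6424, 0.24]
eef_rot: [180.0, 0.1, -93.1]
contact_force: [-0.1, -0.1, 0.1]
gripper_width: 0.0877
```

Call:
{"api": "apply_moves", "payload": {
  "slide": [
    [0, 0, 0],
    [0, 0, 0],
    [0, 0, 0],
    [0, 0, 0],
    [0, 0, 0]
  ],
  "turn": [
    [0, 0, -0.1],
    [0, 0, -0.1],
    [0, 0, -0.1],
    [0, 0, -0.06],
    [0, 0, 0]
  ],
  "jaw": [0, 0, 0, 0, 0]
}}

```text
time_s: 1.4
tcp_pos: [0.2064, -0.6424, 0.24]
eef_rot: [-180.0, 0.1, -62.4]
contact_force: [0.2, 0.0, -0.3]
gripper_width: 0.0877
```

```bash
cat >> h.py <<'E'
def step(s,xy,z):
    """tool-axis slide (units of 0.1 m) from measured TCP to world xy,z"""
    from scipy.spatial.transform import Rotation as Ro
    R=Ro.from_euler('xyz',s["eef_rot"],degrees=True).as_matrix()
    return R.T@(np.r_[xy,z]-s["tcp_pos"])/0.1
E
python3 - <<'E'
from plant import r
from h import *
s=r.get_state(); print(s["time_s"],s["tcp_pos"],s["eef_rot"],s["joints"])
print(step(s,[.592,-.2655],.2))
E
```

```text
1.4 [ 0.20635573 -0.64241741  0.24004132] [-1.79995168e+02  5.01436643e-02 -6.24298409e+01] [-5.56837702e+01  2.05711923e+01  6.55174330e-01 -1.13649238e-02
 -7.01332113e+01  8.32577940e+01]
[-1.55591913 -5.16299297  0.40221044]
```

Call:
{"api": "apply_moves", "payload": {
  "slide": [
    [-0.11, -0.37, 0],
    [-0.11, -0.37, 0],
    [-0.11, -0.37, 0],
    [-0.11, -0.37, 0],
    [-0.11, -0.37, 0],
    [-0.11, -0.37, 0],
    [-0.11, -0.37, 0],
    [-0.11, -0.37, 0]
  ],
  "turn": [
    [0, 0, 0],
    [0, 0, 0],
    [0, 0, 0],
    [0, 0, 0],
    [0, 0, 0],
    [0, 0, 0],
    [0, 0, 0],
    [0, 0, 0]
  ],
  "jaw": [0, 0, 0, 0, 0, 0, 0, 0]
}}

```text
time_s: 2.2
tcp_pos: [0.4292, -0.4266, 0.2405]
eef_rot: [180.0, 0.0, -62.7]
contact_force: [0.3, -0.7, 0.1]
gripper_width: 0.0876
```

Call:
{"api": "apply_moves", "payload": {
  "slide": [
    [-0.11, -0.37, 0],
    [-0.11, -0.37, 0],
    [-0.11, -0.37, 0],
    [-0.11, -0.37, 0],
    [-0.11, -0.37, 0],
    [-0.11, -0.35, 0],
    [0, 0, 0],
    [0, 0, 0]
  ],
  "turn": [
    [0, 0, 0],
    [0, 0, 0],
    [0, 0, 0],
    [0, 0, 0],
    [0, 0, 0],
    [0, 0, 0],
    [0, 0, 0],
    [0, 0, 0]
  ],
  "jaw": [0, 0, 0, 0, 0, 0, 0, 0]
}}

```text
time_s: 3.0
tcp_pos: [0.5933, -0.2669, 0.2399]
eef_rot: [180.0, 0.0, -62.5]
contact_force: [-0.3, -0.5, -0.0]
gripper_width: 0.0877
```

Run:
```python
from plant import r
from h import *
s=r.get_state(); print(s["time_s"],s["tcp_pos"],s["eef_rot"],s["joints"])
print(step(s,[.592,-.2655],.052))
c=r.capture("top"); cv2.imwrite("pics/top1.png",c["pixels"])
```

```text
3.0 [ 0.59332612 -0.2668649   0.23994397] [ 1.79952931e+02  4.04536334e-02 -6.25420841e+01] [-7.07463776e+00  1.83271875e+01 -2.63817252e+00 -7.11166443e-03
 -6.90963480e+01  3.45351113e+01]
[-0.01689914  0.00392977  1.87945595]
```

View pics/top1.png

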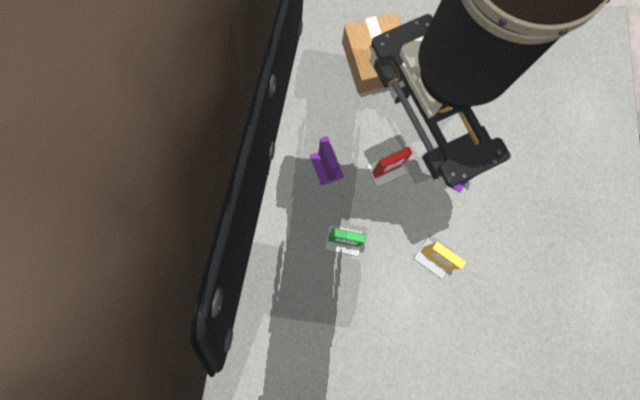

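The gripper is above the red marker, which is at (392,162) in this view, with the jaws across its panel. I'll descend and grip.

Call:
{"api": "apply_moves", "payload": {
  "slide": [
    [-0.02, 0, 0.25],
    [0, 0, 0.25],
    [0, 0, 0.25],
    [0, 0, 0.25],
    [0, 0, 0.25],
    [0, 0, 0.25],
    [0, 0, 0.25],
    [0, 0, 0.13]
  ],
  "turn": [
    [0, 0, 0],
    [0, 0, 0],
    [0, 0, 0],
    [0, 0, 0],
    [0, 0, 0],
    [0, 0, 0],
    [0, 0, 0],
    [0, 0, 0]
  ],
  "jaw": [0, 0, 0, 0, 0, 0, 0, 0]
}}

```text
time_s: 3.85
tcp_pos: [0.5901, -0.2667, 0.0506]
eef_rot: [179.9, 0.1, -62.7]
contact_force: [-0.6, 0.2, -0.1]
gripper_width: 0.0876
```

Call:
{"api": "apply_moves", "payload": {
  "slide": [
    [0, 0, 0],
    [0, 0, 0],
    [0, 0, 0],
    [0, 0, 0],
    [0, 0, 0],
    [0, 0, 0],
    [0, 0, 0],
    [0, 0, 0]
  ],
  "turn": [
    [0, 0, 0],
    [0, 0, 0],
    [0, 0, 0],
    [0, 0, 0],
    [0, 0, 0],
    [0, 0, 0],
    [0, 0, 0],
    [0, 0, 0]
  ],
  "jaw": [0, 1, 1, 1, 1, 1, 1, 1],
  "newtons": 25
}}

```text
time_s: 4.65
tcp_pos: [0.5921, -0.266, 0.0526]
eef_rot: [-180.0, -0.0, -62.5]
contact_force: [0.6, -0.2, 0.3]
gripper_width: 0.0375
```

Run:
```python
from plant import r
from h import *
s=r.get_state(); print(s["time_s"],s["tcp_pos"],s["eef_rot"],s["gripper_width"],s["contact_force"])
c=r.capture("scene"); cv2.imwrite("pics/scene2.png",cv2.resize(c["pixels"][100:300,120:440],None,fx=2.4,fy=2.4))
```

```text
4.65 [ 0.59206209 -0.26596541  0.05261653] [-1.79998303e+02 -6.45743340e-04 -6.24984294e+01] 0.03751689803350397 [ 0.64504902 -0.23425062  0.30708893]
```

View pics/scene2.png

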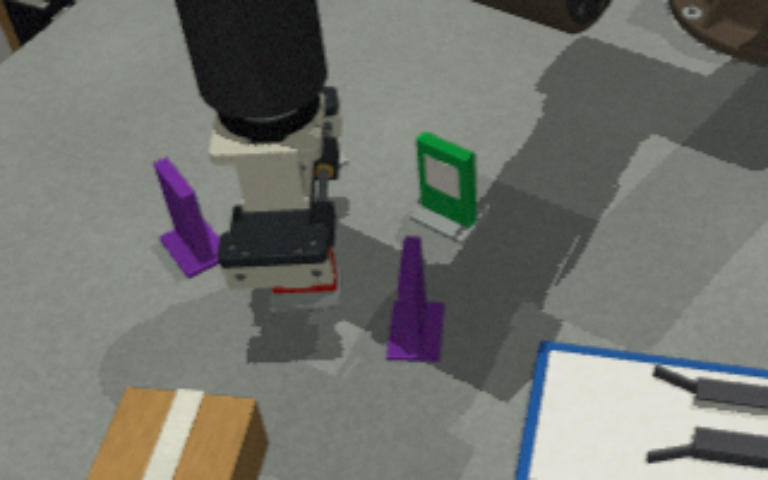

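The picture shows the red marker under the gripper at about (305,285), between two untouched purple ones. The fingers are still closing (37 mm), so I'll let them finish.

Call:
{"api": "apply_moves", "payload": {
  "slide": [
    [0, 0, 0],
    [0, 0, 0],
    [0, 0, 0],
    [0, 0, 0],
    [0, 0, 0],
    [0, 0, 0]
  ],
  "turn": [
    [0, 0, 0],
    [0, 0, 0],
    [0, 0, 0],
    [0, 0, 0],
    [0, 0, 0],
    [0, 0, 0]
  ],
  "jaw": [1, 1, 1, 1, 1, 1]
}}

```text
time_s: 5.3
tcp_pos: [0.5919, -0.266, 0.0524]
eef_rot: [180.0, 0.0, -62.5]
contact_force: [0.3, -0.3, -1.8]
gripper_width: 0.0139
```

Call:
{"api": "apply_moves", "payload": {
  "slide": [
    [0, 0, -0.1],
    [0, 0, -0.2],
    [0, 0, -0.2],
    [0, 0, -0.25],
    [0, 0, -0.25],
    [0, 0, -0.2],
    [0, 0, 0],
    [0, 0, 0]
  ],
  "turn": [
    [0, 0, 0],
    [0, 0, 0],
    [0, 0, 0],
    [0, 0, 0],
    [0, 0, 0.08],
    [0, 0, 0.075],
    [0, 0, 0],
    [0, 0, 0]
  ],
  "jaw": [1, 1, 1, 1, 1, 1, 1, 1]
}}

```text
time_s: 6.1
tcp_pos: [0.592, -0.2659, 0.1731]
eef_rot: [-179.9, -0.0, -75.7]
contact_force: [-0.5, 0.9, -3.0]
gripper_width: 0.0139
```

Run:
```python
from plant import r
from h import *
s=r.get_state(); print(s["time_s"],s["tcp_pos"],s["eef_rot"],s["gripper_width"],s["contact_force"])
m=np.array([.6019,.082]); d=np.array([-.2445,.9697])
for y in (-.085,-.03,.17): print(y,m+y*d,step(s,m+y*d,.076))
```

```text
6.1 [ 0.59195598 -0.2658872   0.17306633] [-1.79939901e+02 -7.92897528e-04 -7.57081950e+01] 0.013929513495662153 [-0.5489667   0.85848944 -3.00141615]
-0.085 [ 6.226825e-01 -4.245000e-04] [-2.4966309  -0.95205934  0.9716279 ]
-0.03 [0.609235 0.052909] [-3.04665629 -0.9534055   0.9716217 ]
0.17 [0.560335 0.246849] [-5.04674864 -0.95830065  0.97159916]
```

Call:
{"api": "apply_moves", "payload": {
  "slide": [
    [-0.2, -0.08, 0],
    [-0.4, -0.15, 0],
    [-0.4, -0.15, 0],
    [-0.4, -0.15, 0],
    [-0.4, -0.15, 0],
    [-0.4, -0.15, 0],
    [-0.3, -0.12, 0],
    [0, 0, 0]
  ],
  "turn": [
    [0, 0, 0],
    [0, 0, 0],
    [0, 0, 0],
    [0, 0, 0],
    [0, 0, 0],
    [0, 0, 0],
    [0, 0, 0],
    [0, 0, 0]
  ],
  "jaw": [1, 1, 1, 1, 1, 1, 1, 1]
}}

```text
time_s: 6.9
tcp_pos: [0.6227, 0.0033, 0.1711]
eef_rot: [179.9, 0.0, -75.5]
contact_force: [-0.9, -0.7, -2.1]
gripper_width: 0.0134
```

Call:
{"api": "apply_moves", "payload": {
  "slide": [
    [0, 0, 0.2],
    [0, 0, 0.2],
    [0, 0, 0.1],
    [0, 0, 0]
  ],
  "turn": [
    [0, 0, 0],
    [0, 0, 0],
    [0, 0, 0],
    [0, 0, 0]
  ],
  "jaw": [1, 1, 1, 1]
}}

```text
time_s: 7.3
tcp_pos: [0.6214, -0.0011, 0.1202]
eef_rot: [179.7, 0.0, -75.8]
contact_force: [-0.3, 0.4, -2.3]
gripper_width: 0.014
```

Run:
```python
from plant import r
from h import *
s=r.get_state(); print(s["time_s"],s["tcp_pos"],s["eef_rot"],s["gripper_width"],s["contact_force"])
m=np.array([.6019,.082]); d=np.array([-.2445,.9697])
print(step(s,m-.085*d,.076))
for n in ["top","scene"]:
    c=r.capture(n); np.savez(n+"3.npz",**c)
    cv2.imwrite(f"pics/{n}3.png",c["pixels"])
    P=cloud(c); k=mask(c,"red")&(P[...,2]>0.03)&(P[...,0]>.4)&(P[...,0]<.8)
    p=P[k]; print(n,k.sum(), len(p) and (p.min(0),p.max(0),p.mean(0)))
```

```text
7.3 [ 0.62136317 -0.00106139  0.12018072] [ 1.79736792e+02  2.55472174e-03 -7.57995024e+01] 0.0139645555406676 [-0.29498598  0.42862614 -2.25216314]
[-0.00291803 -0.01638193  0.44173674]
top 0 0
scene 0 0
```

View pics/top3.png

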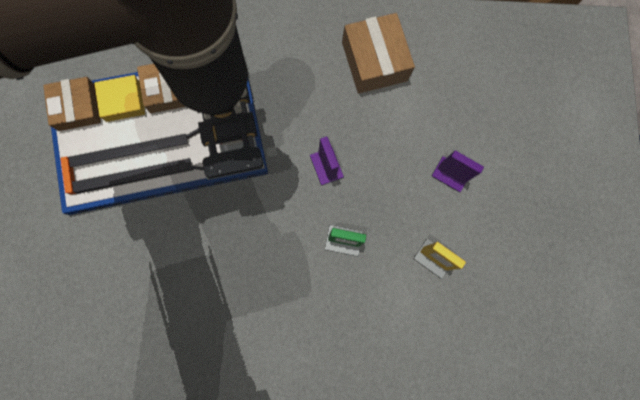

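View pics/scene3.png

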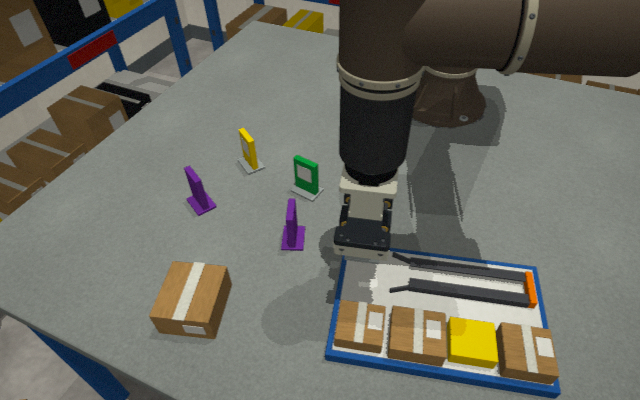

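Top view: the gripper is at (230,145), in front of the mouth, and hides the red marker. Yellow, green and purple haven't moved. The two views put the track a few mm apart sideways, so I'll check that before lowering.

Run:
```python
from h import *
m=np.array([.6019,.082]); d=np.array([-.2445,.9697]); x=np.array([.9697,.2445])
for n,(a,b,e,f),k in (("scene",(235,320,380,560),4),("top",(100,220,40,240),4)):
    c=dict(np.load(n+"0.npz")); im=cv2.resize(c["pixels"],None,fx=k,fy=k,interpolation=cv2.INTER_CUBIC)
    K=np.array([[c["fx"],0,c["cx"]],[0,c["fy"],c["cy"]],[0,0,1]])
    for X in (-30.5,-13,13,30.5):
        w=np.array([np.r_[m+X/1000*x+y*d,.039] for y in (0,.2)])
        q=cv2.projectPoints(w,c["rvec"],c["tvec"],K,None)[0].reshape(-1,2)
        q=((q+.5)*k-.5).round().astype(int)
        cv2.line(im,tuple(map(int,q[0])),tuple(map(int,q[1])),(0,255,0),1)
    cv2.imwrite(f"pics/ov_{n}.png",im[a*k:b*k,e*k:f*k])
```

```text
(no output)
```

View pics/ov_scene.png

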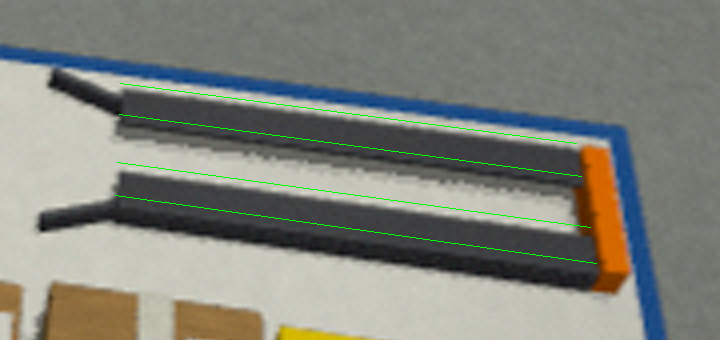

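View pics/ov_top.png

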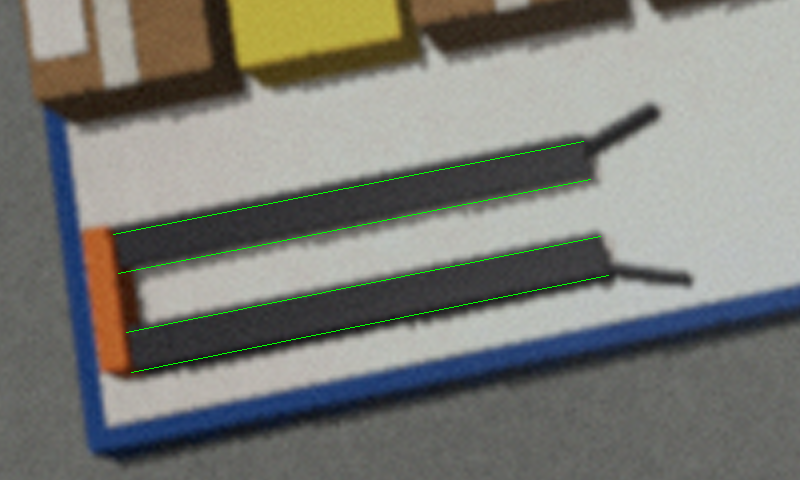

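Run:
```python
from h import *
t=np.array([.62136,-.00106]); d=np.array([-.2445,.9697]); x=np.array([.9697,.2445])
for n in ("top","scene"):
    c=dict(np.load(n+"3.npz")); P=cloud(c); P=P[c["depth"]>0]
    X=(P[:,:2]-t)@x*1000; Y=(P[:,:2]-t)@d*1000; Z=P[:,2]*1000
    for z in range(70,300,10):
        k=(abs(X)<130)&(abs(Y)<80)&(Z>z)&(Z<z+10)
        if k.sum()>30: print(n,z,k.sum(),"X",np.percentile(X[k],[1,5,95,99]).round(1),"Y",np.percentile(Y[k],[1,5,95,99]).round(1))
```

```text
top 70 161 X [-23.1 -21.7  -9.6  -8.4] Y [-30.7 -29.5  27.5  28.6]
top 170 87 X [-90.4 -90.4   9.   12.7] Y [-38.6 -37.2  34.4  37.4]
top 180 267 X [-61.1 -58.    8.2  10.7] Y [-38.6 -36.9  31.3  36.8]
top 190 863 X [-96.3 -43.1   7.7  14.4] Y [-38.4 -37.   35.8  38. ]
top 200 206 X [-98.6 -98.3 -12.3 -11.2] Y [-39.1 -34.1  27.5  37.9]
top 210 1894 X [-98.3 -96.8 -19.3 -15.3] Y [-37.6 -32.7  32.5  37.4]
top 220 49 X [-19.4 -19.1 -13.5  -7. ] Y [-26.1 -26.1  23.2  23.9]
top 230 35 X [-19.4 -19.2 -13.8 -12.4] Y [-26.  -25.9  20.8  21.8]
top 270 77 X [-39.3 -38.9 -16.3 -14. ] Y [-38.2 -36.5  13.2  17.8]
top 290 32 X [-46.9 -46.7 -17.8 -13.2] Y [-44.  -42.4  28.7  33.2]
scene 70 148 X [15.9 16.8 22.6 23.2] Y [-28.7 -26.6  26.2  28.6]
scene 170 142 X [-11.2  -9.6  89.6  90.1] Y [-37.6 -34.8  36.2  38.2]
scene 180 287 X [-12.  -10.4  89.5  90. ] Y [-37.8 -36.4  37.8  39.2]
scene 190 466 X [-13.9 -11.3  94.6  95.2] Y [-37.6 -36.2  37.9  39.1]
scene 200 181 X [93.2 94.  97.3 97.9] Y [-37.  -34.   37.7  39.7]
scene 210 1441 X [48.9 51.2 96.9 97.7] Y [-36.8 -32.3  33.8  38.6]
scene 220 190 X [17.2 30.6 51.3 51.7] Y [-23.6 -22.5  24.7  25.2]
scene 230 152 X [48.7 49.2 51.6 52.1] Y [-20.5 -18.6  20.5  22.5]
scene 240 164 X [10.9 40.2 51.4 51.8] Y [-23.  -18.8  21.9  24.8]
scene 250 173 X [22.7 24.8 51.7 52.1] Y [-20.5 -19.   20.8  22.5]
scene 260 282 X [12.2 22.8 51.6 52. ] Y [-35.  -30.3  36.5  39.1]
scene 270 851 X [ 6.3 16.1 50.6 51.5] Y [-37.5 -35.5  37.4  39.4]
scene 280 315 X [13.2 16.7 37.3 38.3] Y [-32.6 -27.8  31.8  35.3]
```

Run:
```python
from plant import r
from h import *
s=r.get_state(); print(s["time_s"],s["tcp_pos"],s["eef_rot"])
m=np.array([.6035,.0824]); d=np.array([-.2445,.9697])
for y in (-.085,0): print(step(s,m+y*d,.078))
```

```text
7.4 [ 0.62301804 -0.00076577  0.12260821] [ 1.79970018e+02 -1.89638212e-02 -7.57986783e+01]
[-0.00423167 -0.01431012  0.44607328]
[-0.8542731  -0.01504799  0.44579155]
```

Call:
{"api": "apply_moves", "payload": {
  "slide": [
    [0, -0.015, 0.15],
    [0, 0, 0.15],
    [0, 0, 0.1],
    [0, 0, 0.03],
    [0, 0, 0],
    [0, 0, 0]
  ],
  "turn": [
    [0, 0, 0],
    [0, 0, 0],
    [0, 0, 0],
    [0, 0, 0],
    [0, 0, 0],
    [0, 0, 0]
  ],
  "jaw": [1, 1, 1, 1, 1, 1]
}}

```text
time_s: 8.0
tcp_pos: [0.6248, 0.0001, 0.08]
eef_rot: [-180.0, -0.0, -75.8]
contact_force: [1.0, 0.3, -1.0]
gripper_width: 0.0138
```

Run:
```python
from plant import r
from h import *
m=np.array([.6035,.0824]); d=np.array([-.2445,.9697]); x=np.array([.9697,.2445])
for n in ("top","scene"):
    c=r.capture(n); cv2.imwrite(f"pics/{n}4.png",cv2.resize(c["pixels"][80:230,30:300] if n=="top" else c["pixels"][180:330,310:580],None,fx=2.9,fy=2.9,interpolation=cv2.INTER_CUBIC))
    s=r.get_state(); p=s["tcp_pos"]; print(((p[:2]-m)@x*1000).round(1),((p[:2]-m)@d*1000).round(1),p[2],s["eef_rot"],s["contact_force"])
    P=cloud(c); P=P[c["depth"]>0]
    X=(P[:,:2]-m)@x*1000; Y=(P[:,:2]-m)@d*1000; Z=P[:,2]*1000
    k=(abs(X)<130)&(abs(Y+85)<80)&(Z>130)&(Z<180)
    print(n,"body X",np.percentile(X[k],[.5,99.5]).round(1))
    k=(abs(X)<40)&(abs(Y+85)<45)&(Z>28)&(Z<36)
    print(" foot",k.sum(),np.percentile(X[k],[1,99]).round(1),np.percentile(Y[k],[1,99]).round(1),np.median(Z[k]))
```

```text
0.6 -85.0 0.08021915949073864 [-1.79936928e+02 -6.91644649e-03 -7.58081183e+01] [ 0.40456591 -0.22131339 -2.03103707]
top body X [-98.4   9.9]
 foot 178 [-24.1  -9.4] [-115.5  -56.4] 32.344638518441
0.6 -85.0 0.08029940118375295 [-1.79925623e+02 -4.05804329e-03 -7.58106545e+01] [ 0.04528773  0.16117527 -2.52219397]
scene body X [-11.6  96.9]
 foot 61 [20.3 27.1] [-114.2  -56.6] 31.370798557874892
```

View pics/top4.png

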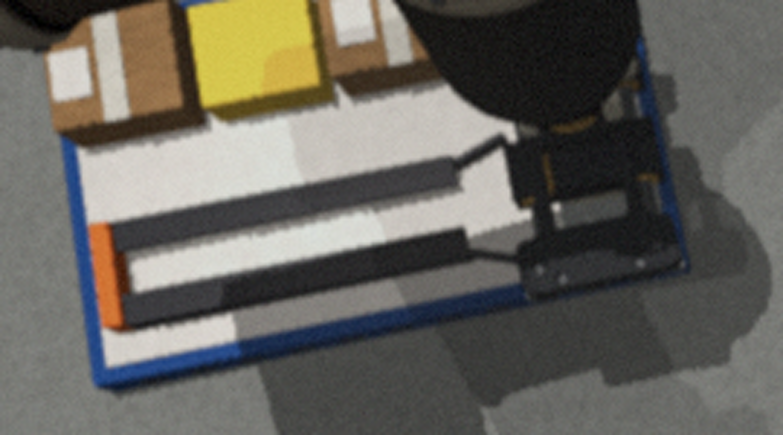

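View pics/scene4.png

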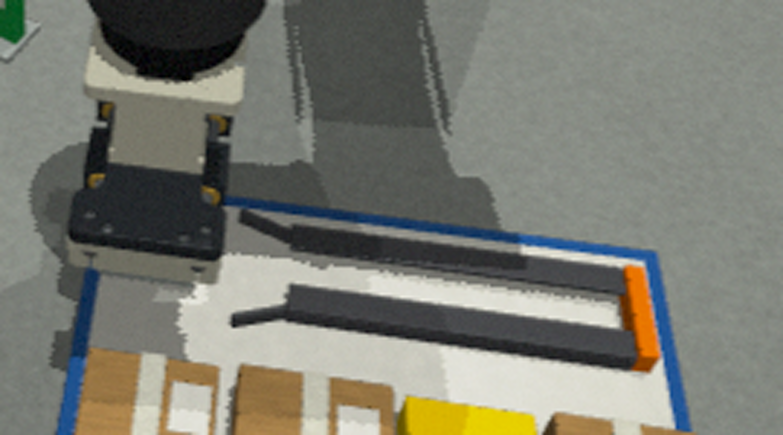

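The gripper is at (600,210) in the top crop, on the track axis in both views. I'll lower 2 mm and go in slowly.

Call:
{"api": "apply_moves", "payload": {
  "slide": [
    [0, 0, 0.025],
    [-0.1, 0, 0],
    [-0.1, 0, 0],
    [-0.1, 0, 0],
    [-0.1, 0, 0],
    [-0.1, 0, 0],
    [0, 0, 0]
  ],
  "turn": [
    [0, 0, 0],
    [0, 0, 0],
    [0, 0, 0],
    [0, 0, 0],
    [0, 0, 0],
    [0, 0, 0],
    [0, 0, 0]
  ],
  "jaw": [1, 1, 1, 1, 1, 1, 1]
}}

```text
time_s: 8.8
tcp_pos: [0.6119, 0.0501, 0.0772]
eef_rot: [-180.0, 0.0, -75.7]
contact_force: [0.5, -0.1, -2.4]
gripper_width: 0.0139
```

Call:
{"api": "apply_moves", "payload": {
  "slide": [
    [-0.08, 0, 0],
    [-0.08, 0, 0],
    [-0.08, 0, 0],
    [-0.08, 0, 0],
    [-0.08, 0, 0]
  ],
  "turn": [
    [0, 0, 0],
    [0, 0, 0],
    [0, 0, 0],
    [0, 0, 0],
    [0, 0, 0]
  ],
  "jaw": [1, 1, 1, 1, 1]
}}

```text
time_s: 9.3
tcp_pos: [0.6021, 0.0879, 0.0771]
eef_rot: [-180.0, 0.0, -75.8]
contact_force: [-0.0, -0.6, -2.6]
gripper_width: 0.014
```

```bash
cat > st.py <<'E'
from plant import r
from h import *
m=np.array([.6035,.0824]); d=np.array([-.2445,.9697]); x=np.array([.9697,.2445])
s=r.get_state(); p=s["tcp_pos"]; f=s["contact_force"]
print(s["time_s"],"X %.1f Y %.1f Z %.1f"%((p[:2]-m)@x*1000,(p[:2]-m)@d*1000,p[2]*1000),s["eef_rot"].round(2),"F x %.1f y %.1f z %.1f"%(f[:2]@x,f[:2]@d,f[2]),s["moment"].round(2),s["gripper_width"].round(4))
E
python3 st.py
```

```text
Traceback (most recent call last):
  File "st.py", line 5, in <module>
    print(s["time_s"],"X %.1f Y %.1f Z %.1f"%((p[:2]-m)@x*1000,(p[:2]-m)@d*1000,p[2]*1000),s["eef_rot"].round(2),"F x %.1f y %.1f z %.1f"%(f[:2]@x,f[:2]@d,f[2]),s["moment"].round(2),s["gripper_width"].round(4))
                                                                                                                                                                                      ^^^^^^^^^^^^^^^^^^^^^^^^
AttributeError: 'float' object has no attribute 'round'
```

```bash
sed -i 's/s\["gripper_width"\].round(4)/s["gripper_width"]/' st.py; python3 st.py
python3 - <<'E'
from plant import r
from h import *
a=r.capture("top")["pixels"][80:230,30:300]; b=r.capture("scene")["pixels"][180:330,310:580]
cv2.imwrite("pics/both5.png",cv2.resize(np.vstack([a,b]),None,fx=2,fy=2,interpolation=cv2.INTER_CUBIC)[:600])
E
```

```text
9.3 X 0.0 Y 5.7 Z 77.1 [-180.      0.    -75.82] F x -0.2 y -0.6 z -2.6 [0.01 0.12 0.02] 0.01396586094381008
```

View pics/both5.png

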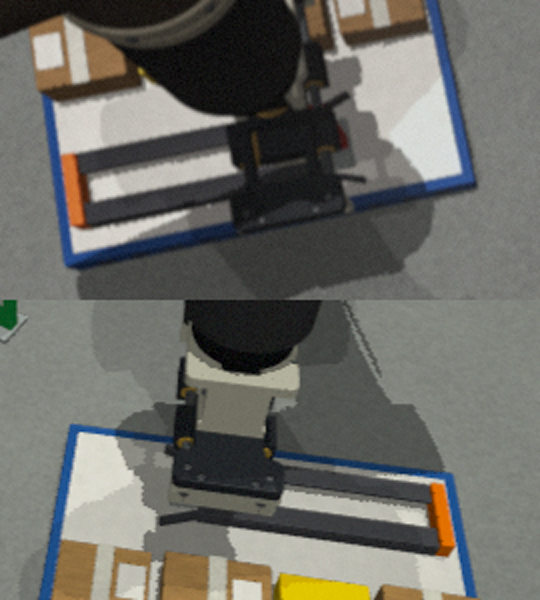

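Both crops show the gripper over the mouth, aligned with the track and with no side force. I'll slide on.

Call:
{"api": "apply_moves", "payload": {
  "slide": [
    [-0.1, 0, 0],
    [-0.1, 0, 0],
    [-0.1, 0, 0],
    [-0.1, 0, 0],
    [-0.1, 0, 0],
    [-0.1, 0, 0],
    [-0.1, 0, 0],
    [0, 0, 0]
  ],
  "turn": [
    [0, 0, 0],
    [0, 0, 0],
    [0, 0, 0],
    [0, 0, 0],
    [0, 0, 0],
    [0, 0, 0],
    [0, 0, 0],
    [0, 0, 0]
  ],
  "jaw": [1, 1, 1, 1, 1, 1, 1, 1]
}}

```text
time_s: 10.2
tcp_pos: [0.585, 0.1565, 0.0771]
eef_rot: [-180.0, 0.0, -75.7]
contact_force: [-0.8, 1.1, -1.7]
gripper_width: 0.0137
```

```bash
python3 st.py
```

```text
10.2 X 0.2 Y 76.4 Z 77.1 [-1.7999e+02  1.0000e-02 -7.5740e+01] F x -0.5 y 1.2 z -1.7 [ 0.01  0.08 -0.03] 0.013689869551409354
```

Call:
{"api": "apply_moves", "payload": {
  "slide": [
    [-0.1, 0, 0],
    [-0.1, 0, 0],
    [-0.1, 0, 0],
    [-0.1, 0, 0],
    [-0.1, 0, 0],
    [-0.1, 0, 0],
    [-0.1, 0, 0],
    [0, 0, 0]
  ],
  "turn": [
    [0, 0, 0],
    [0, 0, 0],
    [0, 0, 0],
    [0, 0, 0],
    [0, 0, 0],
    [0, 0, 0],
    [0, 0, 0],
    [0, 0, 0]
  ],
  "jaw": [1, 1, 1, 1, 1, 1, 1, 1]
}}

```text
time_s: 11.0
tcp_pos: [0.5678, 0.2244, 0.0771]
eef_rot: [-180.0, 0.0, -75.7]
contact_force: [1.3, -0.6, -2.6]
gripper_width: 0.0138
```

```bash
python3 st.py
```

```text
11.0 X 0.1 Y 146.4 Z 77.1 [-1.7998e+02  1.0000e-02 -7.5750e+01] F x 1.1 y -0.9 z -2.6 [ 0.01  0.14 -0.01] 0.013844133604105859
```

Call:
{"api": "apply_moves", "payload": {
  "slide": [
    [0, 0, 0.01],
    [-0.05, 0, 0],
    [-0.05, 0, 0],
    [-0.05, 0, 0],
    [-0.03, 0, 0],
    [0, 0, 0]
  ],
  "turn": [
    [0, 0, 0],
    [0, 0, 0],
    [0, 0, 0],
    [0, 0, 0],
    [0, 0, 0],
    [0, 0, 0]
  ],
  "jaw": [1, 1, 1, 1, 1, 1]
}}

```text
time_s: 11.6
tcp_pos: [0.5637, 0.2411, 0.0763]
eef_rot: [-180.0, 0.0, -75.8]
contact_force: [-2.5, 0.9, 2.4]
gripper_width: 0.0138
```

```bash
python3 st.py
```

```text
11.6 X 0.2 Y 163.6 Z 76.3 [-1.7997e+02  2.0000e-02 -7.5790e+01] F x -2.2 y 1.5 z 2.4 [ 0.27  0.49 -0.01] 0.013790827645274575
```

Now on the deck (force z went from −2.6 to +2.4 N). I'll take small steps to the stop.

Call:
{"api": "apply_moves", "payload": {
  "slide": [
    [-0.02, 0, 0],
    [-0.02, 0, 0],
    [0, 0, 0]
  ],
  "turn": [
    [0, 0, 0],
    [0, 0, 0],
    [0, 0, 0]
  ],
  "jaw": [1, 1, 1]
}}

```text
time_s: 11.9
tcp_pos: [0.5628, 0.2444, 0.0763]
eef_rot: [-180.0, -0.0, -75.8]
contact_force: [-0.3, -1.9, 4.9]
gripper_width: 0.0142
```

```bash
python3 st.py
```

```text
11.9 X 0.1 Y 167.1 Z 76.3 [-179.98   -0.    -75.81] F x -0.8 y -1.8 z 4.9 [-0.7   0.12  0.01] 0.014157306209328748
```

Call:
{"api": "apply_moves", "payload": {
  "slide": [
    [-0.02, 0, 0],
    [-0.01, 0, 0],
    [0, 0, 0]
  ],
  "turn": [
    [0, 0, 0],
    [0, 0, 0],
    [0, 0, 0]
  ],
  "jaw": [1, 1, 1]
}}

```text
time_s: 12.2
tcp_pos: [0.5621, 0.2473, 0.0763]
eef_rot: [-180.0, -0.0, -75.8]
contact_force: [-0.9, -3.0, 5.7]
gripper_width: 0.014
```

```bash
python3 st.py
```

```text
12.2 X 0.2 Y 170.0 Z 76.3 [-179.98   -0.    -75.82] F x -1.6 y -2.7 z 5.7 [-1.06 -0.12  0.03] 0.013969589098370757
```

Call:
{"api": "apply_moves", "payload": {
  "slide": [
    [-0.015, 0, 0],
    [0, 0, 0]
  ],
  "turn": [
    [0, 0, 0],
    [0, 0, 0]
  ],
  "jaw": [1, 1]
}}

```text
time_s: 12.4
tcp_pos: [0.5617, 0.2487, 0.0763]
eef_rot: [-180.0, -0.0, -75.8]
contact_force: [1.2, -2.3, 5.4]
gripper_width: 0.0138
```

```bash
python3 st.py
```

```text
12.4 X 0.2 Y 171.5 Z 76.3 [-1.7998e+02 -1.0000e-02 -7.5810e+01] F x 0.6 y -2.5 z 5.4 [-1.13 -0.11 -0.02] 0.013816679360908513
```

Call:
{"api": "apply_moves", "payload": {
  "slide": [
    [-0.015, 0, 0],
    [0, 0, 0]
  ],
  "turn": [
    [0, 0, 0],
    [0, 0, 0]
  ],
  "jaw": [1, 1]
}}

```text
time_s: 12.6
tcp_pos: [0.5616, 0.2491, 0.0764]
eef_rot: [180.0, -0.1, -75.8]
contact_force: [3.5, -7.8, 6.2]
gripper_width: 0.0141
```

```bash
python3 st.py
```

```text
12.6 X 0.2 Y 171.9 Z 76.4 [ 1.800e+02 -1.000e-01 -7.581e+01] F x 1.5 y -8.4 z 6.2 [-2.95 -1.21  0.01] 0.014086722277326649
```

Call:
{"api": "apply_moves", "payload": {
  "slide": [
    [-0.012, 0, 0],
    [0, 0, 0],
    [0, 0, 0]
  ],
  "turn": [
    [0, 0, 0],
    [0, 0, 0],
    [0, 0, 0]
  ],
  "jaw": [1, 1, 1]
}}

```text
time_s: 12.9
tcp_pos: [0.5615, 0.2497, 0.0766]
eef_rot: [180.0, -0.1, -75.8]
contact_force: [4.1, -10.1, 7.5]
gripper_width: 0.0138
```

```bash
python3 st.py
```

```text
12.9 X 0.2 Y 172.6 Z 76.6 [ 1.7999e+02 -1.2000e-01 -7.5820e+01] F x 1.5 y -10.8 z 7.5 [-3.77 -1.41  0.03] 0.013805801332999716
```

Call:
{"api": "apply_moves", "payload": {
  "slide": [
    [0, 0, 0],
    [0, 0, 0],
    [0, 0, 0],
    [0, 0, 0],
    [0, 0, 0],
    [0, 0, 0],
    [0, 0, 0]
  ],
  "turn": [
    [0, 0, 0],
    [0, 0, 0],
    [0, 0, 0],
    [0, 0, 0],
    [0, 0, 0],
    [0, 0, 0],
    [0, 0, 0]
  ],
  "jaw": [0.6, 0.6, 0.6, 0.6, 0.6, 0.6, 0.6]
}}

```text
time_s: 13.6
tcp_pos: [0.5608, 0.2514, 0.076]
eef_rot: [-180.0, 0.0, -75.8]
contact_force: [-0.2, -0.0, -0.3]
gripper_width: 0.0351
```

```bash
python3 st.py
```

```text
13.6 X -0.0 Y 174.3 Z 76.0 [-180.      0.    -75.81] F x -0.2 y 0.0 z -0.3 [ 0.05  0.11 -0.04] 0.03505579231113009
```

Call:
{"api": "apply_moves", "payload": {
  "slide": [
    [0, 0, -0.2],
    [0, 0, -0.3],
    [0, 0, -0.3],
    [0, 0, -0.3],
    [0, 0, -0.3],
    [0, 0, -0.1],
    [0, 0, 0]
  ],
  "turn": [
    [0, 0, 0],
    [0, 0, 0],
    [0, 0, 0],
    [0, 0, 0],
    [0, 0, 0],
    [0, 0, 0],
    [0, 0, 0]
  ],
  "jaw": [0.5, 0.5, 0.5, 0.5, 0.5, 0.5, 0.5]
}}

```text
time_s: 14.3
tcp_pos: [0.5615, 0.2518, 0.2279]
eef_rot: [-179.8, 0.1, -75.8]
contact_force: [-0.1, -0.0, -0.8]
gripper_width: 0.0437
```

Call:
{"api": "apply_moves", "payload": {
  "slide": [
    [0.4, 0.1, 0],
    [0.4, 0.1, 0],
    [0.4, 0.1, 0],
    [0.4, 0.1, 0],
    [0.4, 0.1, 0],
    [0.4, 0.1, 0],
    [0.4, 0.1, 0],
    [0.4, 0.1, 0]
  ],
  "turn": [
    [0, 0, 0],
    [0, 0, 0],
    [0, 0, 0],
    [0, 0, 0],
    [0, 0, 0],
    [0, 0, 0],
    [0, 0, 0],
    [0, 0, 0]
  ],
  "jaw": [0.5, 0.5, 0.5, 0.5, 0.5, 0.5, 0.5, 0.5]
}}

```text
time_s: 15.1
tcp_pos: [0.5606, -0.0801, 0.2243]
eef_rot: [179.9, 0.0, -75.8]
contact_force: [0.9, -0.1, 0.1]
gripper_width: 0.0438
```

```bash
python3 st.py
python3 - <<'E'
from plant import r
from h import *
m=np.array([.6035,.0824]); d=np.array([-.2445,.9697]); x=np.array([.9697,.2445])
a=[]
for n in ("top","scene"):
    c=r.capture(n); cv2.imwrite(f"pics/{n}6.png",c["pixels"]); np.savez(n+"6.npz",**c)
    P=cloud(c)
    for k in ("red","green","yellow","orange"):
        M=mask(c,k)&(P[...,2]>(.08 if k in("green","yellow") else .102 if k=="red" else .03))&(P[...,2]<.125)&(P[...,0]>.4)&(P[...,0]<.8)
        p=P[M]
        if len(p)<10: print(n,k,len(p));continue
        rr=cv2.minAreaRect(p[:,:2].astype(np.float32)*1000); q=np.array(rr[0])/1000-m
        print(n,k,len(p),[np.round(v,1) for v in rr],"track frame",(q@x*1000).round(1),(q@d*1000).round(1),"z",np.percentile(p[:,2],[5,95]).round(3))
E
```

```text
15.1 X -81.3 Y -147.1 Z 224.3 [ 1.7987e+02  3.0000e-02 -7.5820e+01] F x 0.8 y -0.3 z 0.1 [ 0.08 -0.02  0.  ] 0.04378521386757485
top red 357 [array([559.3, 245.6]), array([14.1, 54.1]), np.float64(12.6)] track frame -2.9 169.1 z [0.107 0.114]
top green 279 [array([ 460.6, -190.3]), array([54.4, 14.2]), np.float64(80.7)] track frame -205.3 -229.5 z [0.087 0.091]
top yellow 6
top orange 68 [array([539.2, 274.3]), array([31.1, 14.7]), np.float64(13.7)] track frame -15.4 201.8 z [0.039 0.059]
scene red 387 [array([562.5, 247.4]), array([14.7, 54.3]), np.float64(14.2)] track frame 0.6 170.0 z [0.103 0.115]
scene green 139 [array([ 464., -189.]), array([55.7, 14.2]), np.float64(82.0)] track frame -201.6 -229.1 z [0.081 0.091]
scene yellow 128 [array([ 437.6, -348.7]), array([55.2, 13.1]), np.float64(56.3)] track frame -266.3 -377.4 z [0.082 0.092]
scene orange 71 [array([565.1, 283.3]), array([46.3, 14.3]), np.float64(16.0)] track frame 11.9 204.2 z [0.034 0.061]
```

View pics/top6.png

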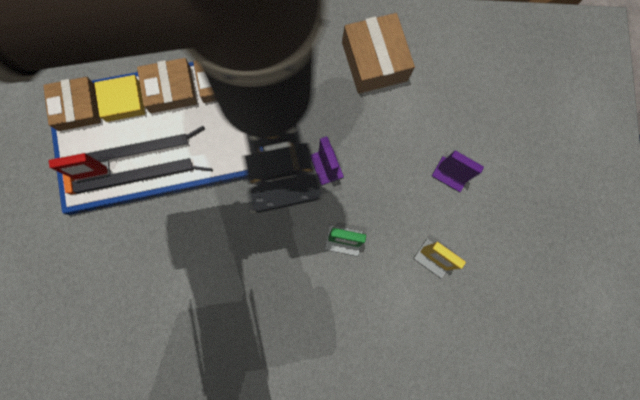

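View pics/scene6.png

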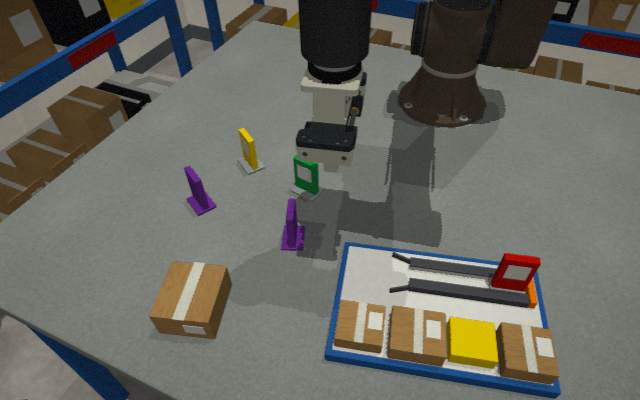

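Top view: red stands at (78,166) against the orange stop. Scene view: red at (516,272), by the stop at (531,290). Green, yellow and the purple ones are still in place. I'll take a closer look for a gap at the stop.

Run:
```python
import cv2,numpy as np
a=cv2.imread("pics/top6.png")[135:205,40:130]; b=cv2.imread("pics/scene6.png")[245:315,465:555]
cv2.imwrite("pics/z6.png",cv2.resize(np.hstack([a,b]),None,fx=4.4,fy=4.4,interpolation=cv2.INTER_CUBIC))
```

```text
(no output)
```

View pics/z6.png

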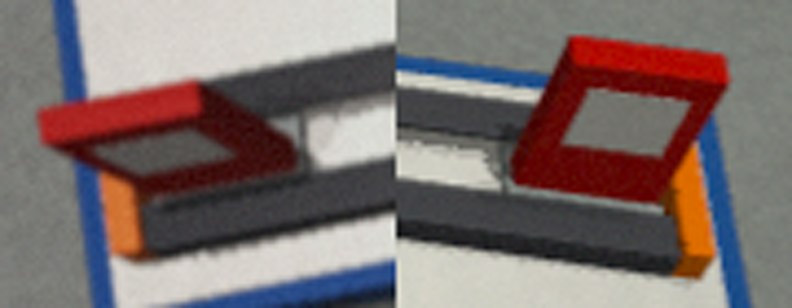

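The foot is under both lips, and the panel's front edge reaches the stop with no visible gap. I'm handing in.

```bash
python3 -c "
from plant import r
print(r.get_state()['contact_force'],r.get_state()['time_s']); print(r.close_job())"
```

```text
[-0.19894543  0.60609456 -0.4773573 ] 15.2
the job is handed in; nothing more can be done
None
```

The red marker is in the track, pushed home against the orange stop and released. I handed the job in at 15.2 s with the gripper clear of everything.

- **Insertion:** I brought the marker in at the open end with its foot under the lips and slid it along with almost no side force. At the stop the tool stalled and the reaction rose to about 11 N.
- **Final checks:** The marker stands upright, with its top at 0.114 m as expected on the deck, and the close-up shows the foot under both lips. Green measures within 1 mm of where it started. Yellow measures within about 1 mm in the scene view; the top view caught too few yellow pixels to measure it. The purple look-alikes look unmoved.
- **Disagreement:** The two cameras differ by about 3–4 mm sideways. I took a track line between them, checked against the gripper's known width. Along the track, the scene view puts the marker centre at 170.0 mm (home is 170) and the top view at 169.1 mm. A gap of up to about 1 mm at the stop can't be ruled out from the images alone, though the stall and the force rise point to full contact.

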